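# Pull the chipped relays off the service rack

## Task

Two of the four relays clipped in the rack have a corner of the housing broken away. Slide the keeper open by its knob, force the two chipped relays along their lanes, past the spring pins that hold them, so that they drop into the tray at the lane ends, then slide the keeper fully shut again; the two sound relays must stay fully home all the while.

Things in the scene. Friction and masses are not known exactly. Their poses are not given: they have to be found in the camera images.
- rack: grey relay rack, fixed. Origin: bench level, under the middle of its 4 lanes; x runs along the lanes towards the tray, y to the left. Deck 36 mm above the bench, x -70..34, y -185..112 mm. Lanes at y = -87, -29, 29, 87. Ribs beside them (x -24..9, 10 mm high) have lips over the relay feet: relays cannot be lifted, only slid to +x. A 6 mm high stop lies behind each foot (x -27..-24).
- pins (a point): middle of the row of spring pins, on the deck (rack x 15 mm, y 0). In every lane two round steel pins 6 mm high stand in front of the foot's wide part, one at each side; a push of 10 to 15 N along +x forces the relay past them.
- tray (a point): centre of the floor of the open steel reject tray beyond the deck's far edge (rack x 76 mm, y 0). Inside: rack x 34..116, y -112..112 mm; floor 4 mm, rim 40 mm above the bench. A relay pushed about 45 mm along its lane tips over the edge into it.
- keeper (a joint): slide of the keeper, a dark steel comb across the lane ends (rack x = 28 mm). 0 = shut: its 4 teeth (8 mm wide in y, 6 mm thick, 13 mm high above the deck) block the lanes' middles. 0.029 m (its stop, towards rack +y) = open: teeth midway between lanes. A push of 2 N moves it; it stays where left.
- keeper_knob (a point): centre of the top of the keeper's upright knob, 12 mm wide (rack y), 16 mm (rack x), 40 mm high above the deck; at rack x = 28 mm, y = -160 mm when shut, -131 mm when open.
- sound_1: cream plastic relay. Foot 6 mm thick, 44 long, 36 wide (front 12 mm: 28 wide); on its middle a housing 28 x 28, 34 mm high (top 40 above the deck; brass blades 7 more). Origin: centre of the foot's underside; x points to the tray. Sound: its housing is whole.
- sound_2: cream plastic relay. Foot 6 mm thick, 44 long, 36 wide (front 12 mm: 28 wide); on its middle a housing 28 x 28, 34 mm high (top 40 above the deck; brass blades 7 more). Origin: centre of the foot's underside; x points to the tray. Sound: its housing is whole.
- chipped_1: cream plastic relay. Foot 6 mm thick, 44 long, 36 wide (front 12 mm: 28 wide); on its middle a housing 28 x 28, 34 mm high (top 40 above the deck; brass blades 7 more). Origin: centre of the foot's underside; x points to the tray. Chipped: an upper corner on the tray side, 14 x 14 mm, 24 mm deep, is broken away; rear face whole.
- chipped_2: cream plastic relay. Foot 6 mm thick, 44 long, 36 wide (front 12 mm: 28 wide); on its middle a housing 28 x 28, 34 mm high (top 40 above the deck; brass blades 7 more). Origin: centre of the foot's underside; x points to the tray. Chipped: an upper corner on the tray side, 14 x 14 mm, 24 mm deep, is broken away; rear face whole.
- chipped_1_mid (a point): middle of the first chipped relay, 20 mm above its foot's underside.
- chipped_2_mid (a point): middle of the second chipped relay, 20 mm above its foot's underside.
There are look-alikes about, which are no part of the job. What is shaped like the chipped_2 but green or pink is not meant. What is shaped like the chipped_1 but green is not meant.

How it is judged:
On the way, in this order (a step that is already met when the one before it is completed fails the run):
1. the keeper is slid open (past 20 mm) (value of joint keeper above 0.02 m), for 0.1 s.
2. both chipped relays lie in the tray (x of chipped_1_mid in the frame of rack between 0.036 and 0.116 m and y of chipped_1_mid in the frame of rack between -0.112 and 0.112 m and z of each of chipped_1_mid, chipped_2_mid in the frame of rack below 0.042 m and x of chipped_2_mid in the frame of rack between 0.036 and 0.116 m and y of chipped_2_mid in the frame of rack between -0.112 and 0.112 m), for 0.2 s.
At the end, for the whole second after the job is handed in: Both chipped relays lie at rest in the tray (their middles beyond the deck's edge, inside the walls, less than 42 mm above the bench), both sound relays are within 4 mm of where they started, and the keeper is shut again to within 5 mm (all of step 2 and linear speed of each of chipped_1, chipped_2 below 0.03 m/s and distance of each of sound_1, sound_2 from where it was at the start of the episode below 0.004 m and value of joint keeper below 0.005 m); the robot touches nothing.
It fails at once if a sound relay is pushed more than 8 mm from its place (distance of any of sound_1, sound_2 from where it was at the start of the episode above 0.008 m).
It also fails if it takes over 54 s, if anything falls off the work surface, if the arm or the gripper's body presses on something with over 40 N, if the wrist force passes 120 N, or if a joint passes its speed limit or range.

## Robot

A 6-joint arm with a two-finger parallel gripper is mounted at the origin on the work surface. World frame = base frame: x ahead of the robot, y to its left, z up, the work surface at z = 0. Lengths are in m, angles in rad, forces in N, time in s.
With the tool pointing down it reaches from about 0.35 to 0.85 m from the base axis. Payload 8.1 kg.
Tool frame: the origin (TCP) lies on the front face of the gripper's body, between the roots of the fingers; the fingertips stand arm.nose_length ahead of it and the grasp point (between the pads) lies 54 mm ahead of it (arm.nose_length is the distance from the TCP to the fingertips, in m); z points along the fingers, y is the line along which they close (so a half turn about z gives the same grasp; the last joint's range is limited). The gripper opens to 85 mm and grips with 20 to 120 N. Pads are 22 mm wide; open, the fingers measure 114 mm over their backs; the gripper's body (76 mm by 85 mm) begins 54 mm behind the grasp point. The pads swing forward as they close: fully open they stand 13 mm farther back than shut.
Start: joints at [1.23, 0.13, 1.488, -0, 1.523, -0.085], TCP at [0.152, 0.58, 0.304] pointing down, gripper open.
Joint ranges: [-2.96, 2.96], [-0.89, 2.26], [0.02, 2.5], [-1.34, 4.48], [0, 2.73], [-2.66, 2.66]. Speed limits (rad/s): [2.39, 2.39, 2.79, 3.14, 3.14, 3.14].

## Interface

Orientations are given as a 3x3 rotation matrix whose columns are the frame's x, y, z axes.
In Python, from bench import arm gives the robot as it stands.
- The arm moves only by the tool carry_out, never from a script. Its argument "steps" is a list of rows, each a list of 2 entries, a list of its own where there are three numbers: the shift along the tool's x, y, z scaled (see below), then the turn, a rotation vector about the tool's x, y, z scaled (see below). A call has exactly 10 rows; each row is the pose to reach, as a shift and turn from the pose commanded when the call began, along the tool's axes at that moment; what a row does not reach only later rows make up. The controller multiplies each number of a shift by 0.15 m and each number of a turn by 90 degrees. A row lasts 1/8 s, in which the tool goes at most 62.5 mm and 10.7 degrees, less where a joint would pass 70% of its speed; a pose out of reach is approached as far as the arm can. A call with a number of a shift or a turn outside -1 to 1 is refused whole. A call with a gripper value outside its range is refused whole. "claw" is the opening, from -1 (shut) to 1 (fully open), set as the call begins (left out, the last holds). The fingers move at their own pace and stop on an object; "squeeze" is the grip in N (left out, the last holds). Time passes only in rows, so rows that repeat a pose let the fingers close, or fill a call up. It gives the time, the measured TCP pose, the force, the opening and the grip force at its end, in the units of the state.
- arm.get_state(): the state, without advancing time (a new reading comes with each control period).
- arm.read_camera(name): name is "scene" or "top" or "wrist"; returns (picture, depth): 420x560x3 uint8, blue, green, red; 420x560 float32, m along the optical axis (not along the pixel's ray), 0 where there is no reading.
- arm.camera_params(name): a dict with "intrinsics" (3x3 intrinsics, pixels), "R" (3x3) and "t" (3): a world point X has camera coordinates R X + t. Camera axes: x right, y down, z forward; pixel columns grow to the right and rows downward; lengths in m; the calibration is good to about 2 mm. A picture is of the moment at which its call begins: read the wrist's pose just before it. camera_params takes no time and is no camera call; for the wrist camera it gives the pose at the moment of the call.
- arm.finish_job(): hands the job in; it is judged then, once.
The state is a dict: "time": time; "joints": joint angles; "joint_vel": joint speeds; "joint_efforts": joint torques, N m; "tool_pos": TCP position; "tcp_rot": TCP orientation; "force": force on the tool from outside, world axes, zero at the start; "torque": the same for the moment, N m; "finger_gap": finger opening in m; "grasp_force": force on a finger pad.
Only numpy, scipy, OpenCV 4.12 (cv2) and the standard library are available. Lean on these libraries where they do the work, as an engineer would, in place of code of your own. Each camera call takes 0.05 s, during which the arm holds its last target. There are 200 camera calls.

## Working session

There is one attempt and no reset: what is moved stays moved. The work goes in short steps, Python scripts to look and compute and a tool call to move; the robot and the scene stay as the last step left them, time stands still between calls to the robot, and variables do not carry over. Pictures are saved under pics/ and viewed, at most 10 in all, crops included, and the job is handed in when it is done.

Besides the shell and the picture viewer there is one more tool, called after "Request:" by a JSON object that holds its "name" and its "arguments", one argument or row to a line. carry_out: Moves the arm, as the interface text tells. Its arguments: {"type":"object","properties":{"steps":{"type":"array"},"claw":{"type":"number"},"squeeze":{"type":"number"}},"required":["steps"]}

```bash
mkdir -p pics; ls; python3 - <<'E'
from bench import arm
import cv2,numpy as np
s=arm.get_state()
print({k:np.round(v,3).tolist() for k,v in s.items()},arm.nose_length)
for n in ["scene","top"]:
    p,d=arm.read_camera(n); cv2.imwrite(f"pics/{n}0.png",p); np.save(f"pics/{n}0.npy",d)
    c=arm.camera_params(n); print(n,{k:np.round(v,4).tolist() for k,v in c.items()})
E
```

```text
pics
{'time': 0.0, 'joints': [1.23, 0.131, 1.489, -0.0, 1.523, -0.085], 'joint_vel': [0.001, -0.0, 0.001, 0.002, 0.002, 0.001], 'joint_efforts': [-0.002, -56.942, -50.054, -0.001, 0.015, 0.0], 'tool_pos': [0.152, 0.58, 0.303], 'tcp_rot': [[-0.967, 0.253, -0.001], [0.253, 0.967, -0.002], [0.0, -0.002, -1.0]], 'force': [0.876, 0.249, 0.429], 'torque': [0.018, -0.045, 0.011], 'grasp_force': 0.0, 'finger_gap': 0.086} 0.0726
scene {'intrinsics': [[425.7834, 0.0, 289.3143], [0.0, 425.7834, 217.3803], [0.0, 0.0, 1.0]], 'R': [[-0.1069, 0.9943, 0.0065], [0.658, 0.0756, -0.7492], [-0.7454, -0.0758, -0.6623]], 't': [-0.0451, -0.3159, 1.1337]}
top {'intrinsics': [[438.5289, 0.0, 272.2233], [0.0, 438.5289, 215.9364], [0.0, 0.0, 1.0]], 'R': [[0.0074, -0.9997, -0.0224], [-0.9844, -0.0034, -0.1762], [0.1761, 0.0234, -0.9841]], 't': [0.0932, 0.5644, 0.6429]}
```

View pics/scene0.png

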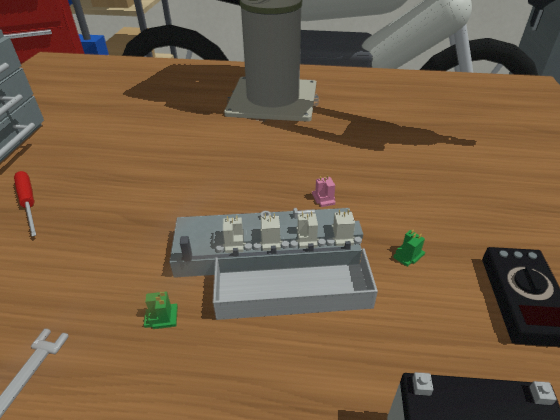

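View pics/top0.png

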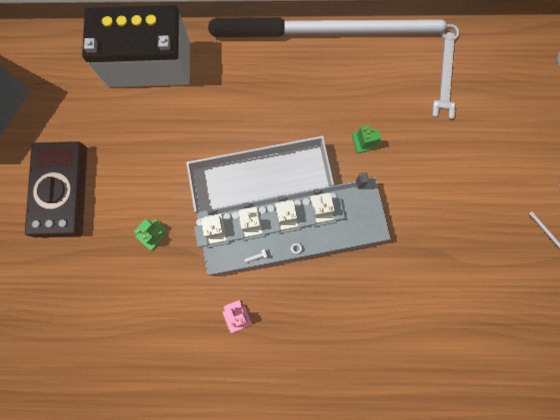

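The pictures show four cream relays in the rack: top-view pixels (214,228), (250,221), (287,214) and (322,206). The knob is at (363,181). A green look-alike is at (366,138), another green at (150,233), and a pink one at (237,315). A bolt (257,256) and a ring (296,248) lie loose on the deck. Next I'll take close crops of the relays.

```bash
cat > h.py <<'E'
from bench import arm
import cv2,numpy as np
def ray(n,uv,z,c=None):
    c=c or arm.camera_params(n); K,R,t=[np.array(c[k]) for k in("intrinsics","R","t")]
    o=-R.T@t; d=R.T@np.linalg.solve(K,np.array([uv[0],uv[1],1.])); return o+d*(z-o[2])/d[2]
def proj(n,X):
    c=arm.camera_params(n); K,R,t=[np.array(c[k]) for k in("intrinsics","R","t")]
    p=K@(R@np.asarray(X)+t); return p[:2]/p[2]
E
python3 - <<'E'
from h import *
a=cv2.imread("pics/scene0.png")[195:275,165:370]; b=cv2.imread("pics/top0.png")[165:280,190:395]
a=cv2.resize(a,None,fx=3.7,fy=3.7,interpolation=2); b=cv2.resize(b,None,fx=2.6,fy=2.6,interpolation=2)
w=max(a.shape[1],b.shape[1]); f=lambda i:cv2.copyMakeBorder(i,0,0,0,w-i.shape[1],0)
cv2.imwrite("pics/crop1.png",np.vstack([f(a),f(b)]))
# cloud of the deck: depth points in top with z about .036
d=np.load("pics/top0.npy"); c=arm.camera_params("top"); K,R,t=[np.array(c[k]) for k in("intrinsics","R","t")]
v,u=np.indices(d.shape); P=np.stack([u,v,np.ones_like(u)],-1)@np.linalg.inv(K).T*d[...,None]; W=(P-t)@R
img=cv2.imread("pics/top0.png").astype(int)
m=(abs(W[...,2]-.036)<.004)&(d>0); m[:160]=0;m[285:]=0;m[:,:185]=0;m[:,400:]=0
n,l,st,ce=cv2.connectedComponentsWithStats(m.astype(np.uint8)); i=1+st[1:,4].argmax(); print(st[i])
xy=W[l==i][:,:2].astype(np.float32); r=cv2.minAreaRect(xy); print(r, cv2.boxPoints(r), W[l==i][:,2].mean())
E
```

```text
[ 196  176  195   99 7242]
((0.558965802192688, 0.06582547724246979), (0.11833856999874115, 0.2990601062774658), 11.565179824829102) [[ 0.47101966  0.20045725]
 [ 0.530976   -0.09253111]
 [ 0.646912   -0.06880629]
 [ 0.5869556   0.22418207]] 0.036749497203098266
```

View pics/crop1.png

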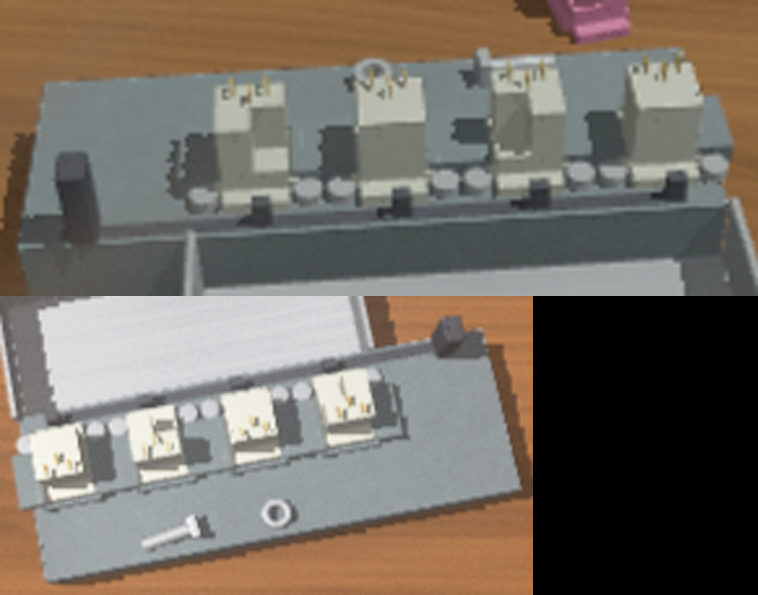

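```bash
cat >> h.py <<'E'
def cloud(n,d,c):
    K,R,t=[np.array(c[k]) for k in("intrinsics","R","t")]
    v,u=np.indices(d.shape); return (np.stack([u,v,np.ones_like(u)],-1)@np.linalg.inv(K).T*d[...,None]-t)@R
yaw=np.radians(11.57); O=np.array([.5623,.1038,0]); E=np.array([[np.cos(yaw),-np.sin(yaw),0],[np.sin(yaw),np.cos(yaw),0],[0,0,1]])
def rk(W): return (W-O)@E
def wd(P): return O+E@np.asarray(P)
E
python3 - <<'E'
from h import *
for n in("top","scene"):
    d=np.load(f"pics/{n}0.npy"); img=cv2.imread(f"pics/{n}0.png").astype(int)
    P=rk(cloud(n,d,arm.camera_params(n)))*1000
    dark=(img.max(2)<80)
    inr=(abs(P[...,1])<200)&(abs(P[...,0])<125)&(d>0)
    print(n,"deck z",np.median(P[...,2][inr&(P[...,0]<-30)&(P[...,0]>-60)]))
    for nm,m in(("top",inr&(abs(P[...,2]-76)<3)),("tray rim",inr&(P[...,0]>100)&(P[...,2]>32))):
        k,l,st,ce=cv2.connectedComponentsWithStats(m.astype(np.uint8))
        for i in range(1,k):
            q=P[l==i]
            if len(q)>12: print(nm,st[i],np.round(np.percentile(q,2,0)),np.round(np.percentile(q,98,0)),np.round(q.mean(0),1),img[l==i].mean(0).astype(int))
E
```

```text
top deck z 36.37666896965554
top [360 172   9  11  76] [  20. -164.   73.] [  35. -152.   79.] [  27.5 -157.6   76.5] [ 98  99 107]
top [315 193  20  21 239] [ -14. -101.   74.] [ 13. -74.  79.] [ -2.3 -89.9  76.5] [207 220 222]
top [276 200  21  21 322] [-14. -43.  74.] [ 14. -16.  79.] [  0.3 -29.7  76.6] [215 226 228]
top [239 209  21  20 238] [-13.  15.  74.] [14. 42. 79.] [-1.7 30.7 76.7] [216 228 230]
top [201 215  21  21 321] [-13.  73.  74.] [ 14. 100.  79.] [ 0.6 86.  76.6] [219 229 232]
tray rim [360 125  15  15 138] [ 100. -199.   33.] [ 122. -180.   48.] [ 110.1 -187.7   40.9] [ 78 150  93]
tray rim [187 136 138  37 521] [ 103. -114.   32.] [120. 112.  43.] [116.4  -1.2  38.7] [157 160 169]
scene deck z 35.11139463374137
top [298 213  20  15 186] [-14.  17.  73.] [14. 43. 77.] [-1.3 31.5 75.4] [156 170 167]
top [334 212  21  14 225] [-14.  74.  74.] [ 15. 101.  77.] [ 1.4 87.2 75.5] [161 175 172]
top [261 216  19  14 234] [-14. -42.  73.] [ 14. -15.  77.] [  1.3 -28.4  75.4] [161 174 172]
top [223 218  19  14 195] [ -15. -100.   73.] [ 13. -73.  77.] [ -1.7 -88.5  75.4] [154 167 165]
top [180 236   9   9  72] [  19. -162.   73.] [  35. -151.   77.] [  28.  -156.4   75.2] [83 80 77]
tray rim [213 282 165  24 875] [ 106. -112.   32.] [119. 113.  41.] [117.1   0.5  37.3] [124 125 121]
tray rim [151 292  17  20 217] [ 100. -199.   33.] [ 121. -179.   47.] [ 111.5 -187.1   39.1] [ 60 116  76]
```

Measured relay centres agree with the lanes. The chipped ones are in lanes y = -87 (top px 325,203) and y = +29 (top px 249,219): the scene crop shows missing corners there, and fewer top-surface pixels confirm it. The green and pink ones off the rack are the look-alikes. Now I'll move.

Request:
{"name": "carry_out", "arguments": {
  "steps": [
    [[-0.2,-0.2,0],[0,0,-0.1]],
    [[-0.5,-0.5,0],[0,0,-0.2]],
    [[-0.8,-0.8,0],[0,0,-0.29]],
    [[-1,-1,0],[0,0,-0.291]],
    [[-1,-1,0],[0,0,-0.291]],
    [[-1,-1,0],[0,0,-0.291]],
    [[-1,-1,0],[0,0,-0.291]],
    [[-1,-1,0],[0,0,-0.291]],
    [[-1,-1,0],[0,0,-0.291]],
    [[-1,-1,0],[0,0,-0.291]]
  ],
  "claw": -1,
  "squeeze": 40
}}

```text
time: 1.35
tool_pos: [0.2587, 0.3976, 0.3038]
tcp_rot: [[-0.98, -0.2, -0.0], [-0.2, 0.98, -0.0], [0.0, -0.0, -1.0]]
force: [0.4, -0.2, -0.5]
finger_gap: 0.0
grasp_force: 0.0
```

```bash
cat >> h.py <<'E'
def st():
    s=arm.get_state(); R=np.array(s["tcp_rot"]); p=np.array(s["tool_pos"])
    print("t",round(s["time"],2),"rack mm",np.round(rk(p)*1000,1),"tip z",round((p[2]+arm.nose_length*R[2,2])*1000,1),"F rack",np.round(np.array(s["force"])@E,1),"gap",round(s["finger_gap"],4),"nose",arm.nose_length)
    print("yaw err deg",np.round(np.degrees(np.arctan2(-R[1,0],-R[0,0])-yaw),2),"tilt",np.round(R[:,2],4),"j",np.round(s["joints"],2))
    return p,R
E
python3 -c "from h import *;st()"
```

```text
t 1.35 rack mm [-238.5  348.8  303.8] tip z 231.2 F rack [ 0.4 -0.3 -0.5] gap 0.0 nose 0.0726
yaw err deg -0.0 tilt [-2.e-04 -2.e-04 -1.e+00] j [ 0.89 -0.22  1.82  0.    1.53 -0.89]
```

Request:
{"name": "carry_out", "arguments": {
  "steps": [
    [[-0.1,-0.2,0],[0,0,0]],
    [[-0.25,-0.4,0],[0,0,0]],
    [[-0.4,-0.6,0],[0,0,0]],
    [[-0.5,-0.8,0],[0,0,0]],
    [[-0.59,-1,0],[0,0,0]],
    [[-0.59,-1,0],[0,0,0]],
    [[-0.59,-1,0],[0,0,0]],
    [[-0.59,-1,0],[0,0,0]],
    [[-0.59,-1,0],[0,0,0]],
    [[-0.59,-1,0],[0,0,0]]
  ]
}}

```text
time: 2.6
tool_pos: [0.3754, 0.2685, 0.3039]
tcp_rot: [[-0.98, -0.201, -0.0], [-0.201, 0.98, 0.0], [0.0, 0.0, -1.0]]
force: [-0.4, 0.2, -0.1]
finger_gap: 0.0
grasp_force: 0.0
```

Request:
{"name": "carry_out", "arguments": {
  "steps": [
    [[-0.1,-0.2,0],[0,0,0]],
    [[-0.25,-0.4,0],[0,0,0]],
    [[-0.4,-0.6,0],[0,0,0]],
    [[-0.5,-0.8,0],[0,0,0]],
    [[-0.59,-1,0],[0,0,0]],
    [[-0.59,-1,0],[0,0,0]],
    [[-0.59,-1,0],[0,0,0]],
    [[-0.59,-1,0],[0,0,0]],
    [[-0.59,-1,0],[0,0,0]],
    [[-0.59,-1,0],[0,0,0]]
  ]
}}

```text
time: 3.85
tool_pos: [0.4921, 0.1393, 0.304]
tcp_rot: [[-0.98, -0.201, 0.0], [-0.201, 0.98, 0.0], [-0.0, 0.0, -1.0]]
force: [0.3, 0.5, -0.1]
finger_gap: -0.0003
grasp_force: 0.0
```

Request:
{"name": "carry_out", "arguments": {
  "steps": [
    [[-0.1,-0.2,0],[0,0,0]],
    [[-0.25,-0.4,0],[0,0,0]],
    [[-0.4,-0.6,0],[0,0,0]],
    [[-0.5,-0.8,0],[0,0,0]],
    [[-0.59,-1,0],[0,0,0]],
    [[-0.59,-1,0],[0,0,0]],
    [[-0.59,-1,0],[0,0,0]],
    [[-0.59,-1,0],[0,0,0]],
    [[-0.59,-1,0],[0,0,0]],
    [[-0.59,-1,0],[0,0,0]]
  ]
}}

```text
time: 5.1
tool_pos: [0.6089, 0.0101, 0.3041]
tcp_rot: [[-0.98, -0.201, 0.0], [-0.201, 0.98, -0.0], [-0.0, -0.0, -1.0]]
force: [-0.5, 0.2, -0.1]
finger_gap: 0.0002
grasp_force: 0.0
```

```bash
python3 -c "from h import *;st()"
```

```text
t 5.1 rack mm [  26.9 -101.2  304.1] tip z 231.5 F rack [-0.5  0.3 -0.1] gap 0.0002 nose 0.0726
yaw err deg 0.0 tilt [ 2.e-04 -0.e+00 -1.e+00] j [-0.07  0.15  1.46  0.    1.53 -1.84]
```

Request:
{"name": "carry_out", "arguments": {
  "steps": [
    [[0,-0.3,0],[0,0,0]],
    [[0,-0.5,0.1],[0,0,0]],
    [[0,-0.64,0.3],[0,0,0]],
    [[0,-0.64,0.5],[0,0,0]],
    [[0,-0.64,0.7],[0,0,0]],
    [[0,-0.64,0.9],[0,0,0]],
    [[0,-0.64,1],[0,0,0]],
    [[0,-0.64,1],[0,0,0]],
    [[0,-0.64,1],[0,0,0]],
    [[0,-0.64,1],[0,0,0]]
  ]
}}

```text
time: 6.35
tool_pos: [0.6292, -0.0846, 0.1557]
tcp_rot: [[-0.98, -0.2, 0.003], [-0.2, 0.98, -0.001], [-0.003, -0.001, -1.0]]
force: [0.2, -0.4, 0.4]
finger_gap: 0.0002
grasp_force: 0.0
```

```bash
python3 - <<'E'
from h import *
st()
p,d=arm.read_camera("scene"); cv2.imwrite("pics/s1.png",cv2.resize(p[190:310,100:300],None,fx=3,fy=3,interpolation=2))
# lowest gripper points near the knob: outside deck, above .05
P=rk(cloud("scene",d,arm.camera_params("scene")))*1000
m=(abs(P[...,0]-28)<25)&(P[...,1]<-178)&(P[...,1]>-222)&(P[...,2]>50)&(P[...,2]<140)
q=P[m]; print(len(q),np.round(np.percentile(q,[1,50,99],0),1))
lo=q[q[:,2]<100]; print(np.round(np.percentile(lo,[1,99],0),1))
E
```

```text
t 6.35 rack mm [  27.8 -198.   155.7] tip z 83.1 F rack [ 0.1 -0.4  0.4] gap 0.0002 nose 0.0726
yaw err deg -0.03 tilt [ 2.7e-03 -6.0e-04 -1.0e+00] j [-0.21  0.33  1.53 -0.    1.27 -1.99]
757 [[  19.7 -221.4   86.3]
 [  37.5 -197.4  120.5]
 [  41.4 -179.   139.6]]
[[  23.3 -210.5   83.5]
 [  39.9 -184.    99.5]]
```

View pics/s1.png

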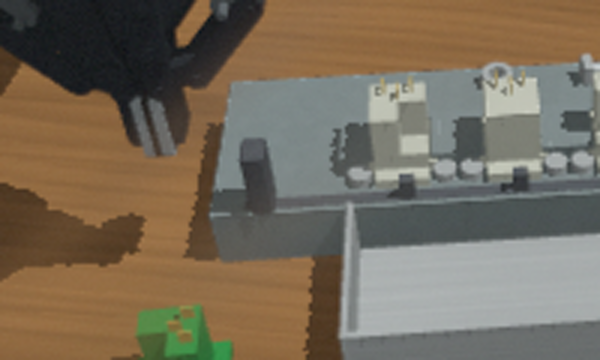

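The finger sits left of the knob with its tip at 83 mm (crop px about 150,150; knob at 255,175). Next I'll descend and push the keeper open.

Request:
{"name": "carry_out", "arguments": {
  "steps": [
    [[0,0,0.09],[0,0,0]],
    [[0,0,0.18],[0,0,0]],
    [[0,0.05,0.18],[0,0,0]],
    [[0,0.1,0.18],[0,0,0]],
    [[0,0.15,0.18],[0,0,0]],
    [[0,0.2,0.18],[0,0,0]],
    [[0,0.25,0.18],[0,0,0]],
    [[0,0.28,0.18],[0,0,0]],
    [[0,0.3,0.18],[0,0,0]],
    [[0,0.3,0.18],[0,0,0]]
  ]
}}

```text
time: 7.65
tool_pos: [0.6192, -0.0401, 0.127]
tcp_rot: [[-0.98, -0.2, -0.0], [-0.2, 0.98, 0.0], [0.0, 0.0, -1.0]]
force: [0.1, 0.1, 0.4]
finger_gap: -0.0001
grasp_force: 0.0
```

```bash
cat >> h.py <<'E'
def look(tag):
    st()
    for n in("scene","top"):
        p,d=arm.read_camera(n); cv2.imwrite(f"pics/{tag}_{n}.png",p)
        P=rk(cloud(n,d,arm.camera_params(n)))*1000; g=p.astype(int); sat=g.max(2)-g.min(2)
        ok=(d>0)&(abs(P[...,2]-75.7)<3)&(P[...,0]>-40)&(P[...,0]<60)&(P[...,1]>-175)&(P[...,1]<110)
        k,l,s,c=cv2.connectedComponentsWithStats(ok.astype(np.uint8))
        for i in range(1,k):
            q=P[l==i]
            if len(q)>12: print(n,len(q),"lo",np.round(np.percentile(q,3,0)),"hi",np.round(np.percentile(q,97,0)),"bright",g[l==i].mean().astype(int))
        dk=(d>0)&(P[...,0]>22)&(P[...,0]<33)&(abs(P[...,1])<125)&(P[...,2]>42)&(P[...,2]<54)&(g.max(2)<75)
        k,l,s,c=cv2.connectedComponentsWithStats(dk.astype(np.uint8))
        print(n,"teeth y",[round(float(P[l==i][:,1].mean()),1) for i in range(1,k) if (l==i).sum()>5])
E
python3 -c "from h import *;look('open')"
```

```text
t 7.65 rack mm [  26.9 -152.4  127. ] tip z 54.4 F rack [0.1 0.1 0.4] gap -0.0001 nose 0.0726
yaw err deg -0.02 tilt [-1.e-04  2.e-04 -1.e+00] j [-0.15  0.33  1.59  0.    1.22 -1.92]
scene 180 lo [-13.  17.  73.] hi [13. 43. 77.] bright 175
scene 228 lo [-13.  74.  74.] hi [ 14. 101.  77.] bright 179
scene 235 lo [-13. -42.  73.] hi [ 14. -15.  77.] bright 178
scene 198 lo [ -14. -100.   73.] hi [ 13. -73.  77.] bright 171
scene 124 lo [  20. -163.   73.] hi [  38. -126.   79.] bright 62
scene teeth y [113.9, 56.5, -1.2, -59.0]
top 236 lo [ -14. -101.   74.] hi [ 13. -75.  78.] bright 212
top 320 lo [-13. -43.  74.] hi [ 13. -16.  78.] bright 219
top 237 lo [-13.  16.  75.] hi [14. 41. 78.] bright 220
top 311 lo [-13.  73.  74.] hi [14. 99. 78.] bright 223
top teeth y []
```

Keeper is open about 28 mm. Now I'll go behind the lane -87 relay.

Request:
{"name": "carry_out", "arguments": {
  "steps": [
    [[0,-0.03,0],[0,0,0]],
    [[0,-0.03,-0.2],[0,0,0]],
    [[0,0,-0.38],[0,0,0]],
    [[0.2,0.2,-0.38],[0,0,0]],
    [[0.44,0.43,-0.38],[0,0,0]],
    [[0.44,0.43,-0.38],[0,0,0]],
    [[0.44,0.43,-0.2],[0,0,0]],
    [[0.44,0.43,0],[0,0,0]],
    [[0.44,0.43,0],[0,0,0]],
    [[0.44,0.43,0],[0,0,0]]
  ]
}}

```text
time: 9.0
tool_pos: [0.5426, 0.0092, 0.128]
tcp_rot: [[-0.98, -0.2, 0.001], [-0.2, 0.98, -0.0], [-0.001, -0.0, -1.0]]
force: [-0.7, -0.3, 0.8]
finger_gap: -0.0001
grasp_force: 0.0
```

```bash
python3 -c "from h import *;st()"
```

```text
t 9.0 rack mm [-38.3 -88.7 128. ] tip z 55.4 F rack [-0.7 -0.2  0.8] gap -0.0001 nose 0.0726
yaw err deg -0.06 tilt [ 1.1e-03 -1.0e-04 -1.0e+00] j [-0.08  0.13  1.82 -0.    1.19 -1.85]
```

Request:
{"name": "carry_out", "arguments": {
  "steps": [
    [[-0.06,0.01,0],[0,0,0]],
    [[-0.1,0.01,0],[0,0,0]],
    [[-0.14,0.01,0],[0,0,0]],
    [[-0.18,0.01,0],[0,0,0]],
    [[-0.22,0.01,0],[0,0,0]],
    [[-0.27,0.01,0],[0,0,0]],
    [[-0.32,0.01,0],[0,0,0]],
    [[-0.37,0.01,0],[0,0,0]],
    [[-0.42,0.01,0],[0,0,0]],
    [[-0.42,0.01,0],[0,0,0]]
  ]
}}

```text
time: 10.25
tool_pos: [0.6039, 0.0239, 0.127]
tcp_rot: [[-0.98, -0.2, 0.001], [-0.2, 0.98, 0.0], [-0.001, -0.0, -1.0]]
force: [0.3, 0.3, -0.1]
finger_gap: 0.0002
grasp_force: 0.0
```

```bash
python3 -c "from h import *;look('p1')"
```

```text
t 10.25 rack mm [ 24.8 -86.6 127. ] tip z 54.4 F rack [ 0.4  0.2 -0.1] gap 0.0002 nose 0.0726
yaw err deg -0.02 tilt [ 9.e-04  1.e-04 -1.e+00] j [-0.05  0.29  1.64  0.    1.21 -1.82]
scene 183 lo [-14.  17.  73.] hi [14. 43. 77.] bright 178
scene 229 lo [-13.  74.  73.] hi [ 14. 100.  77.] bright 181
scene 232 lo [-13. -41.  74.] hi [ 14. -15.  77.] bright 182
scene 71 lo [  20. -137.   73.] hi [  35. -126.   77.] bright 57
scene 55 lo [ 30. -99.  73.] hi [ 36. -73.  78.] bright 72
scene teeth y [113.8, 56.4, -1.4, -58.9]
top 49 lo [-14. -44.  74.] hi [ 11. -37.  78.] bright 195
top 204 lo [-13.  20.  74.] hi [14. 42. 78.] bright 219
top 314 lo [-13.  73.  74.] hi [14. 99. 78.] bright 221
top teeth y []
```

View pics/p1_scene.png

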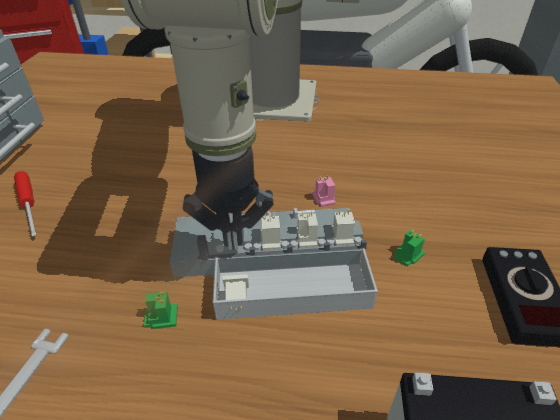

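Relay 1 lies in the tray (px 235,287). Now the lane +29 relay.

Request:
{"name": "carry_out", "arguments": {
  "steps": [
    [[0.03,0,-0.2],[0,0,0]],
    [[0.05,0,-0.38],[0,0,0]],
    [[0.15,0.15,-0.38],[0,0,0]],
    [[0.3,0.4,-0.38],[0,0,0]],
    [[0.42,0.6,-0.38],[0,0,0]],
    [[0.42,0.77,-0.38],[0,0,0]],
    [[0.42,0.77,-0.38],[0,0,0]],
    [[0.42,0.77,-0.2],[0,0,0]],
    [[0.42,0.77,0],[0,0,0]],
    [[0.42,0.77,0],[0,0,0]]
  ]
}}

```text
time: 11.6
tool_pos: [0.5165, 0.1232, 0.1243]
tcp_rot: [[-0.98, -0.199, -0.005], [-0.199, 0.98, -0.001], [0.005, 0.0, -1.0]]
force: [-0.7, 0.6, 0.3]
finger_gap: 0.0001
grasp_force: 0.0
```

```bash
python3 -c "from h import *;st()"
```

```text
t 11.6 rack mm [-41.   28.2 124.3] tip z 51.7 F rack [-0.5  0.7  0.3] gap 0.0001 nose 0.0726
yaw err deg -0.07 tilt [-0.0054 -0.001  -1.    ] j [ 0.14  0.11  1.85 -0.    1.18 -1.63]
```

Request:
{"name": "carry_out", "arguments": {
  "steps": [
    [[-0.06,0,0],[0,0,0]],
    [[-0.1,0,0],[0,0,0]],
    [[-0.14,0,0],[0,0,0]],
    [[-0.18,0,0],[0,0,0]],
    [[-0.22,0,0],[0,0,0]],
    [[-0.27,0,0],[0,0,0]],
    [[-0.32,0,0],[0,0,0]],
    [[-0.37,0,0],[0,0,0]],
    [[-0.42,0,0],[0,0,0]],
    [[-0.42,0,0],[0,0,0]]
  ]
}}

```text
time: 12.85
tool_pos: [0.5809, 0.137, 0.127]
tcp_rot: [[-0.98, -0.2, 0.001], [-0.2, 0.98, 0.0], [-0.001, 0.0, -1.0]]
force: [-0.0, -0.8, 0.1]
finger_gap: 0.0
grasp_force: 0.0
```

```bash
python3 - <<'E'
from h import *
look('p2')
p=cv2.imread("pics/p2_scene.png"); cv2.imwrite("pics/p2c.png",cv2.resize(p[200:325,165:385],None,fx=3.5,fy=3.5,interpolation=2))
_,d=arm.read_camera("scene"); P=rk(cloud("scene",d,arm.camera_params("scene")))*1000
m=(d>0)&(P[...,0]>38)&(P[...,0]<110)&(abs(P[...,1])<108)&(P[...,2]>12)&(P[...,2]<60)
k,l,s,c=cv2.connectedComponentsWithStats(m.astype(np.uint8))
for i in range(1,k):
    if s[i,4]>25: q=P[l==i]; print(s[i],np.round(q.min(0)),np.round(q.max(0)))
E
```

```text
t 12.85 rack mm [ 24.8  28.8 127. ] tip z 54.4 F rack [-0.2 -0.8  0.1] gap 0.0 nose 0.0726
yaw err deg -0.04 tilt [ 9.e-04  2.e-04 -1.e+00] j [ 0.15  0.27  1.66  0.    1.21 -1.63]
scene 196 lo [-11.  75.  73.] hi [ 14. 101.  77.] bright 184
scene 233 lo [-13. -42.  74.] hi [ 13. -15.  77.] bright 117
scene 54 lo [31. 16. 73.] hi [37. 42. 78.] bright 67
scene 69 lo [  20. -137.   73.] hi [  36. -126.   77.] bright 62
scene teeth y [113.8, -1.2, 56.6, -58.5]
top 78 lo [  20. -138.   73.] hi [  35. -127.   78.] bright 80
top 113 lo [-13. -25.  75.] hi [ 13. -16.  78.] bright 141
top 315 lo [-13.  73.  74.] hi [14. 99. 78.] bright 234
top teeth y []
[312 264  33  29 644] [69. 29. 12.] [109.  71.  49.]
[223 274  26  26 560] [  74. -102.   13.] [110. -66.  49.]
```

View pics/p2c.png

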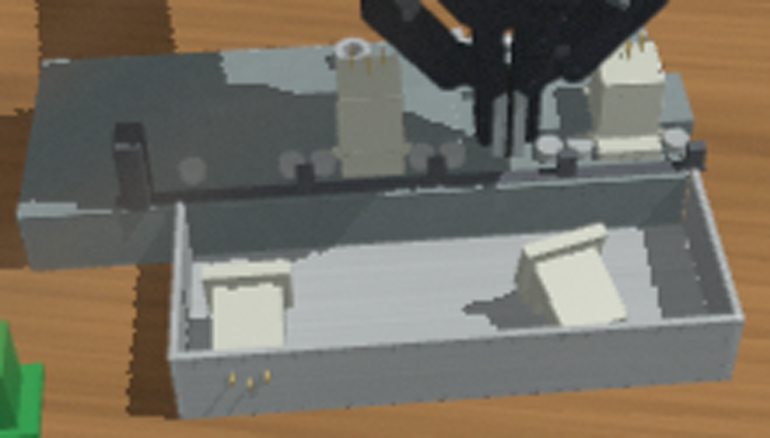

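Both chipped relays lie flat in the tray (crop px 245,310 and 570,280), and the sound ones are home. Now I'll shut the keeper from the +y side of the knob.

Request:
{"name": "carry_out", "arguments": {
  "steps": [
    [[0,0,-0.2],[0,0,0]],
    [[-0.02,0,-0.38],[0,0,0]],
    [[-0.02,-0.2,-0.38],[0,0,0]],
    [[-0.02,-0.4,-0.38],[0,0,0]],
    [[-0.02,-0.6,-0.38],[0,0,0]],
    [[-0.02,-0.8,-0.38],[0,0,0]],
    [[-0.02,-0.86,-0.38],[0,0,0]],
    [[-0.02,-0.86,-0.2],[0,0,0]],
    [[-0.02,-0.86,0],[0,0,0]],
    [[-0.02,-0.86,0],[0,0,0]]
  ]
}}

```text
time: 14.25
tool_pos: [0.6064, 0.0119, 0.1239]
tcp_rot: [[-0.98, -0.2, -0.006], [-0.2, 0.98, 0.001], [0.006, 0.002, -1.0]]
force: [-0.2, 0.3, -0.0]
finger_gap: -0.0003
grasp_force: 0.0
```

```bash
python3 -c "from h import *;st()"
```

```text
t 14.25 rack mm [ 24.7 -98.9 123.9] tip z 51.3 F rack [-0.1  0.3 -0. ] gap -0.0003 nose 0.0726
yaw err deg -0.01 tilt [-6.1e-03  7.0e-04 -1.0e+00] j [-0.07  0.3   1.63  0.    1.21 -1.84]
```

Request:
{"name": "carry_out", "arguments": {
  "steps": [
    [[0,-0.04,0],[0,0,0]],
    [[0,-0.08,0],[0,0,0]],
    [[0,-0.12,0],[0,0,0]],
    [[0,-0.16,0],[0,0,0]],
    [[0,-0.2,0],[0,0,0]],
    [[0,-0.23,0],[0,0,0]],
    [[0,-0.25,0],[0,0,0]],
    [[0,-0.255,0],[0,0,0]],
    [[0,-0.255,0],[0,0,0]],
    [[0,-0.255,0],[0,0,0]]
  ]
}}

```text
time: 15.5
tool_pos: [0.6162, -0.0264, 0.1267]
tcp_rot: [[-0.98, -0.2, -0.0], [-0.2, 0.98, -0.0], [0.0, -0.0, -1.0]]
force: [-0.5, -1.0, -0.1]
finger_gap: -0.0
grasp_force: 0.0
```

```bash
python3 -c "from h import *;look('c1')"
```

```text
t 15.5 rack mm [  26.7 -138.4  126.7] tip z 54.1 F rack [-0.7 -0.9 -0.1] gap -0.0 nose 0.0726
yaw err deg -0.03 tilt [-5.e-04 -2.e-04 -1.e+00] j [-0.13  0.32  1.6  -0.    1.22 -1.9 ]
scene 234 lo [-13.  74.  73.] hi [ 14. 100.  77.] bright 178
scene 231 lo [-13. -42.  74.] hi [ 13. -15.  77.] bright 180
scene 122 lo [  20. -162.   73.] hi [  38. -124.   78.] bright 59
scene teeth y [88.3, 30.6, -27.0, -84.7]
top 318 lo [-13. -43.  74.] hi [ 14. -17.  78.] bright 220
top 308 lo [-13.  73.  74.] hi [14. 99. 78.] bright 224
top teeth y []
```

Request:
{"name": "carry_out", "arguments": {
  "steps": [
    [[0,-0.003,0],[0,0,0]],
    [[0,-0.006,0],[0,0,0]],
    [[0,-0.01,0],[0,0,0]],
    [[0,-0.01,0],[0,0,0]],
    [[0,-0.01,0],[0,0,0]],
    [[0,-0.01,0],[0,0,0]],
    [[0,-0.01,0],[0,0,0]],
    [[0,-0.01,0],[0,0,0]],
    [[0,-0.01,0],[0,0,0]],
    [[0,-0.01,0],[0,0,0]]
  ]
}}

```text
time: 16.85
tool_pos: [0.6167, -0.0279, 0.1269]
tcp_rot: [[-0.98, -0.2, -0.0], [-0.2, 0.98, 0.0], [0.0, 0.0, -1.0]]
force: [0.1, 1.0, -1.2]
finger_gap: 0.0002
grasp_force: 0.7
```

```bash
python3 - <<'E'
from h import *
look('c2')
p=cv2.imread("pics/scene0.png").astype(int); d=np.load("pics/scene0.npy"); P=rk(cloud("scene",d,arm.camera_params("scene")))*1000
dk=(d>0)&(P[...,0]>22)&(P[...,0]<33)&(abs(P[...,1])<125)&(P[...,2]>42)&(P[...,2]<54)&(p.max(2)<75)
k,l,s,c=cv2.connectedComponentsWithStats(dk.astype(np.uint8))
print("start teeth",[round(float(P[l==i][:,1].mean()),1) for i in range(1,k) if (l==i).sum()>5])
E
```

```text
t 16.85 rack mm [  26.9 -139.9  126.9] tip z 54.3 F rack [ 0.3  1.  -1.2] gap 0.0002 nose 0.0726
yaw err deg -0.04 tilt [-1.e-04  0.e+00 -1.e+00] j [-0.13  0.32  1.6   0.    1.22 -1.9 ]
scene 229 lo [-13.  74.  74.] hi [ 14. 100.  77.] bright 179
scene 233 lo [-13. -42.  74.] hi [ 14. -15.  77.] bright 180
scene 126 lo [  20. -163.   73.] hi [  38. -126.   78.] bright 59
scene teeth y [87.1, 29.3, -28.2, -86.5]
top 315 lo [-13. -43.  74.] hi [ 13. -16.  78.] bright 220
top 320 lo [-13.  73.  75.] hi [14. 99. 78.] bright 223
top teeth y []
start teeth [89.1, 31.4, -26.4, -84.3]
```

The keeper is shut: its teeth are centred on the lanes. I'll retreat clear.

Request:
{"name": "carry_out", "arguments": {
  "steps": [
    [[0,0.05,0],[0,0,0]],
    [[0,0.08,0],[0,0,0]],
    [[0,0.08,-0.2],[0,0,0]],
    [[0,0.08,-0.5],[0,0,0]],
    [[0,0.08,-0.8],[0,0,0]],
    [[0,0.08,-0.9],[0,0,0]],
    [[0,0.08,-0.9],[0,0,0]],
    [[0,0.08,-0.9],[0,0,0]],
    [[0,0.08,-0.9],[0,0,0]],
    [[0,0.08,-0.9],[0,0,0]]
  ]
}}

```text
time: 18.2
tool_pos: [0.6138, -0.0161, 0.2605]
tcp_rot: [[-0.98, -0.2, -0.002], [-0.2, 0.98, 0.0], [0.002, 0.001, -1.0]]
force: [0.1, 0.9, -0.4]
finger_gap: -0.0001
grasp_force: 0.0
```

```bash
python3 - <<'E'
from h import *
look('f')
p=cv2.imread("pics/f_scene.png"); cv2.imwrite("pics/fc.png",cv2.resize(p[190:325,165:385],None,fx=3.5,fy=3.5,interpolation=2))
E
```

```text
t 18.2 rack mm [  26.4 -127.8  260.5] tip z 187.9 F rack [ 0.3  0.9 -0.4] gap -0.0001 nose 0.0726
yaw err deg -0.04 tilt [-2.1e-03  2.0e-04 -1.0e+00] j [-0.11  0.19  1.5  -0.    1.45 -1.88]
scene 225 lo [-13.  74.  73.] hi [ 14. 100.  77.] bright 178
scene 236 lo [-13. -42.  73.] hi [ 14. -15.  77.] bright 177
scene 70 lo [  19. -164.   73.] hi [  35. -153.   77.] bright 87
scene teeth y [87.3, 29.3, -28.9, -86.4]
top 317 lo [-13. -43.  75.] hi [ 13. -16.  78.] bright 215
top 316 lo [-13.  73.  74.] hi [14. 99. 78.] bright 218
top teeth y []
```

View pics/fc.png

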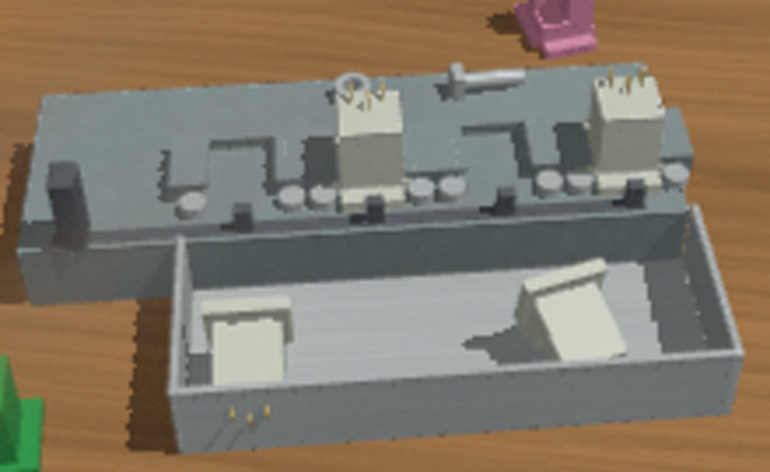

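The picture shows the sound relays home (px 368,145 and 628,130), the chipped ones in the tray (px 247,340 and 570,310), the keeper shut, and the arm clear.

```bash
python3 -c "from h import *;print(arm.finish_job())"
```

```text
the job is handed in; nothing more can be done
None
```

I handed the job in at about 18 s: both chipped relays lie in the tray, the keeper is shut, both sound relays measure as still home, and the arm is clear; the hand-in returned no verdict.

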